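Dock the bench magnifier and hold its post drawn out for wiping

ROBOT

A 7-joint arm with a two-finger parallel gripper is mounted at the origin on a cart in front of the work surface, level with it; the furniture and walls round the work are solid. World frame = base frame: x ahead of the robot, y to its left, z up, the work surface at z = 0. Lengths are in m, angles in degrees, forces in N, time in s.
With the tool pointing down it reaches from about 0.425 to 0.875 m from the base axis. Payload 4.7 kg.
Tool frame: the origin (TCP) lies at the very end of the fingers, on their centre line; the grasp point (between the pads) lies 19 mm behind it; z points along the fingers, y is the line along which they close (so a half turn about z gives the same grasp; the last joint's range is limited). The gripper opens to 87 mm and grips with 3 to 60 N. Pads are 19 mm wide; open, the fingers measure 117 mm over their backs; the gripper's body (75 mm by 190 mm) begins 51 mm behind the grasp point.
Start: joints at [-64.166, 18.392, -4.016, 83.108, 1.295, 78.541, -3.26], TCP at [0.275, 0.589, 0.223] pointing down, gripper open.
Joint ranges: [-163.93, 163.93], [-17.29, 119.83], [-79.2, 71.16], [3.27, 140.29], [-89.18, 269.18], [5.43, 117.66], [-154.24, 154.24]. Speed limits (degrees/s): [147.25, 147.25, 180, 180, 180, 180, 180].

INTERFACE

Orientations are given as [roll, pitch, yaw] about the fixed x, y, z axes, in that order (R = Rz(yaw) Ry(pitch) Rx(roll)).
In Python, from cell import get_obs, read_camera, sign_off, silhouettes gives the robot as it stands.
- The arm moves only by the tool play_rows, never from a script. Its argument "steps" is a list that holds one entry, the list of rows, each a list of 7 numbers: the shift along the tool's x, y, z in m, then the turn, a rotation vector about the tool's x, y, z in rad, then the finger opening in m, from 0 to 0.087. A call has 1 to 12 rows; each row shifts and turns the commanded pose from where the row before left it, along the tool's axes as they then stand; what a row does not reach is not made up. A row lasts 1/10 s, in which the tool goes at most 50 mm and 8.59 degrees, less where a joint would pass 70% of its speed; a pose out of reach is approached as far as the arm can. A call is refused whole if a number of a shift passes 0.05 or a number of a turn 0.15, either way. A call with a gripper value outside its range is refused whole. The fingers move at their own pace and stop on an object; "force" is the grip in N (left out, the last holds). Time passes only in rows, so rows that do not move let the fingers close. It gives the time, the measured TCP pose, the force, the opening and the grip force at its end, in the units of the state.
- get_obs(): the state, without advancing time (a new reading comes with each control period).
- read_camera(name): name is "side" or "top" or "wrist"; returns a dict with "frame" (420x560x3 uint8, red, green, blue), "intrinsics" (3x3 intrinsics, pixels), "view" (4x4, takes a point from world to camera coordinates). Camera axes: x right, y up, looking along -z (the intrinsics and any distortion apply to the point x, -y, -z); pixel columns grow to the right and rows downward; lengths in m; the calibration is good to about 2 mm. A picture is of the moment at which its call begins. There is no depth.
- sign_off(): hands the job in; it is judged then, once.
Trained networks look in the newest picture that a camera, given by its name, has taken for a name from the list of things; names that differ only in an ending like _2 or _b are one class to them, and where a whole thing is asked for, a point or a joint stands for the part that bears it (a point fixed in the world has none). Each returns a list of dicts, best first, with "p" (0 to 1); they miss things now and then, are a little off and sometimes report something else, mostly with a low value. They report only what shows in the picture. A call takes as long as a camera call.
- silhouettes(camera, name): "pixels" (420x560 bool, what is visible of it) and "extent" ([left, top, right, bottom] in pixels, round what is visible of it).
The state is a dict: "time_s": time; "qpos": joint angles; "joint_velocities": joint speeds; "effort": joint torques, N m; "tool_pos": TCP position; "tool_rot": TCP orientation; "force": force on the tool from outside, world axes, zero at the start; "wrist_torque": the same for the moment, N m; "grip_width": finger opening in m; "grasp_force": force on a finger pad.
Only numpy, scipy, OpenCV 4.12 (cv2) and the standard library are available. Lean on these libraries where they do the work, as an engineer would, in place of code of your own. Each camera call takes 0.05 s, during which the arm holds its last target. There are 200 camera calls.

TASK

The bench magnifier's post is due for its wipe-down. Slide the magnifier's flat foot, tongue first, under the lips of the steel bracket on the worktop until it is fully home against the back stop; then press the release button in its grip head, draw the post up past the first stop to the second stop, and finish still holding it up there, since it drops back when let go. Leave the instruments and other things on the worktop where they are.

Things in the scene. Friction and masses are not known exactly. Their poses are not given: they have to be found in the camera images.
- magnifier: Bench magnifier, about 0.9 kg, standing loose on the worktop: flat foot, white square sleeve (32 mm, collar 37 mm, top at z = 130 mm, two small slots in front) and in it the sliding steel post with neck, lens and grip head. Origin: underside of the foot, on the post's axis; z up; x points to the foot's nose, -x to the lens
- tongue_tip (a point): Middle of the nose of the foot, at magnifier x = 55 mm, z = 3 mm. The foot is a bare metal tongue 70 mm wide, 6 mm thick with its glides, from x = -15 to 55 mm (corners cut: 60 mm wide at the nose), then a white heel 90 mm wide, 10 mm thick, x = -51 to -15 mm; four slippery glides under it
- lens (a point): Centre of the round lens: 94 mm across, 13 mm thick, at magnifier x = -118 mm, z = 127 mm with the post down. Its neck runs to the post below the grip head, nowhere higher than 148 mm. Lens and neck move with the post
- grip_head (a point): Centre of the white grip head, on the post's axis, at magnifier z = 176 mm with the post down; it rises with the post. Head 46 mm high, 32 mm along magnifier x, 30 mm along y, free above. The button, 14 mm wide, 26 mm high, stands 5 mm proud of the face towards the lens (-x). Held by the two plain ribbed y faces, the post stays caught and the magnifier can be carried
- release (a joint): Release button: 0 out, 0.005 m pressed in flush, towards magnifier +x; sprung, 2 N to start, 7 N fully in. From 0.004 m on the catch pin is clear of its slot. Squeezing the head between the button and the face across from it presses it
- post (a joint): How far the post is drawn up: 0 down (caught), 0.045 m first stop (pin springs into the upper slot if the button is out), 0.090 m second stop, a hard end stop without a catch. Button in: slides freely, about 0.3 kg to lift. Button out: caught at 0 and at the first stop; let go above the first stop it drops back and catches there
- bracket: Low steel bracket fixed to the worktop, 11 mm high, about 135 mm wide: two rails and a back stop with overhanging lips, open at its -x end. Origin: on the worktop, where the magnifier's origin is when the foot is home, nose on the back stop; x points into the bracket, and the foot enters along it with its own x the same way. The worktop is the slot's floor
- slot_mouth (a point): Mid-mouth of the bracket's slot, at bracket x = -10 mm, on the worktop. Slot narrows from about 90 mm here to 73 mm at x = 8 mm and stays so to the back stop at x = 55 mm. Lips from x = 8 mm on, each 8 mm wide, underside 8 mm above the worktop, 56 mm apart, so the sleeve passes between them
- forceps: Bystander: steel spring forceps 18x150x10 mm lying flat, origin at the centre of the underside
- hemostat_1: Bystander: steel hemostat 78x141x7 mm lying flat, origin at the centre of the underside
- hemostat_2: Bystander: steel hemostat 78x157x7 mm lying flat, origin at the centre of the underside
- scissors: Bystander: steel scissors 81x152x7 mm lying flat, origin at the centre of the underside
- gallipot: Bystander: small steel bowl, 74 mm across, 34 mm high, origin at the centre of the underside
- blade_box: Bystander: small carton 48x92x43 mm, origin at the centre of the underside
- tape: Bystander: roll of tape lying flat, 69 mm across, 19 mm high, origin at the centre of the underside
- timer: Bystander: small timer 68x62x22 mm, origin at the centre of the underside

How it is judged (in metres and radians):
On the way, in this order (a step that is already met when the one before it is completed fails the run):
1. the magnifier's foot is fully home in the bracket (x of magnifier in the frame of bracket between -0.008 and 0.003 m and y of magnifier in the frame of bracket between -0.004 and 0.004 m and angle between the x axis of magnifier and the x axis of bracket, either way round below 0.09 rad and height (world z) of magnifier below 0.004 m and angle between magnifier's own z axis and vertical below 0.06 rad), for 0.2 s.
2. the post is drawn up to its second stop, held by the gripper, the foot still home (all of step 1 and value of joint post above 0.085 m and contact force between the fingers and post above 2 N), for 0.3 s.
At the end, for the whole second after the job is handed in: The gripper still holds the post (2 N or more) at its second stop (drawn out over 85 of 90 mm); the foot is home and at rest: nose within 8 mm of the back stop, within 4 mm across, turned less than 0.09 rad, not lifted over 4 mm, upright within 0.06 rad (all of step 2 and linear speed of magnifier below 0.02 m/s); the arm keeps its last pose, push and grip.
It fails at once if a bystander is moved by more than 25 mm (distance of any of forceps, hemostat_1, hemostat_2, scissors, gallipot, blade_box, tape, timer from where it was at the start of the episode above 0.025 m).
It fails at once if the magnifier is tipped over (more than 0.5 rad) (angle between magnifier's own z axis and vertical above 0.5 rad).
It also fails if it takes over 54 s, if anything falls off the work surface, if the arm or the gripper's body presses on something with over 40 N, if the wrist force passes 120 N, or if a joint passes its speed limit or range.

## Working session

There is one attempt and no reset: what is moved stays moved. The work goes in short steps, Python scripts to look and compute and a tool call to move; the robot and the scene stay as the last step left them, time stands still between calls to the robot, and variables do not carry over. Pictures are saved under pics/ and viewed, at most 13 in all, crops included, and the job is handed in when it is done.

Besides the shell and the picture viewer there is one more tool, called after "Request:" by a JSON object that holds its "op" and its "data". play_rows: Moves the arm, as the interface text tells. Its arguments: {"type":"object","properties":{"steps":{"type":"array","items":{"type":"array","items":{"type":"array","items":{"type":"number"}}}},"force":{"type":"number"}},"required":["steps"]}

```bash
mkdir -p pics; ls; python3 - <<'E'
from cell import *
import cv2,numpy as np
o=get_obs();print(o)
for c in("top","side"):
    r=read_camera(c);cv2.imwrite(f"pics/{c}0.png",r["frame"][:,:,::-1]);print(c,r["intrinsics"],r["view"],[k for k in r])
    for n in("magnifier","bracket","lens","grip_head"):
        print(n,[(d["p"],d["extent"]) for d in silhouettes(c,n)][:3])
E
```

```text
pics
{'time_s': 0.0, 'qpos': array([-64.16697045,  18.43763108,  -4.01635279,  83.17275735,
         1.29749254,  78.54159173,  -3.26082023]), 'joint_velocities': array([ 0.09690878,  0.01663856,  0.00686801,  0.05661872,  0.00773527,
        0.03627468, -0.01316969]), 'effort': array([-3.51343788e-04, -4.91284883e+01, -4.04369496e-01, -3.12531245e+01,
       -6.39478443e-02,  4.34904615e-02,  2.05965980e-04]), 'tool_pos': array([0.27478405, 0.58846501, 0.22149663]), 'tool_rot': array([-1.79893404e+02,  7.89678543e-03,  1.54977136e+02]), 'force': array([0.44994899, 0.82303017, 0.28847775]), 'wrist_torque': array([-0.00926399,  0.0097939 ,  0.02613925]), 'grasp_force': 0.0, 'grip_width': 0.08693485432339092}
top [[449.8144543    0.         281.58032035]
 [  0.         449.8144543  211.03939341]
 [  0.           0.           1.        ]] [[ 0.02752859 -0.99950636 -0.01514005 -0.00928892]
 [ 0.99309465  0.02561784  0.11448471 -0.58045142]
 [-0.11404034 -0.01818711  0.99330963 -1.23572703]
 [ 0.          0.          0.          1.        ]] ['frame', 'intrinsics', 'view']
magnifier [(0.94, [292.7, 196.4, 334.7, 271.6])]
bracket [(0.84, [202.0, 184.8, 246.6, 220.8])]
lens [(0.67, [293.9, 201.3, 328.5, 275.3])]
grip_head [(0.93, [287.2, 200.5, 327.6, 272.8])]
side [[431.23215774   0.         283.95635725]
 [  0.         431.23215774 215.18452639]
 [  0.           0.           1.        ]] [[-0.99960955  0.0214518  -0.01790434  0.58580506]
 [-0.02513651 -0.4105507   0.91149124 -0.1054332 ]
 [ 0.01220249  0.9115854   0.41092963 -1.17385844]
 [ 0.          0.          0.          1.        ]] ['frame', 'intrinsics', 'view']
magnifier [(0.57, [266.7, 176.8, 350.0, 249.8])]
bracket [(0.83, [256.3, 279.7, 302.2, 318.3]), (0.44, [278.9, 178.8, 351.0, 215.9])]
lens [(0.67, [282.4, 176.7, 347.6, 211.9]), (0.46, [222.6, 262.6, 255.7, 285.1])]
grip_head [(0.76, [279.1, 179.5, 348.5, 217.7])]
```

```bash
python3 - <<'E'
import cv2
t=cv2.imread("pics/top0.png");s=cv2.imread("pics/side0.png")
cv2.imwrite("pics/t1.png",cv2.resize(t[110:350,130:450],None,fx=2.5,fy=2.5,interpolation=cv2.INTER_CUBIC))
cv2.imwrite("pics/s1.png",cv2.resize(s[130:370,130:450],None,fx=2.5,fy=2.5,interpolation=cv2.INTER_CUBIC))
E
```

```text
(no output)
```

View pics/t1.png

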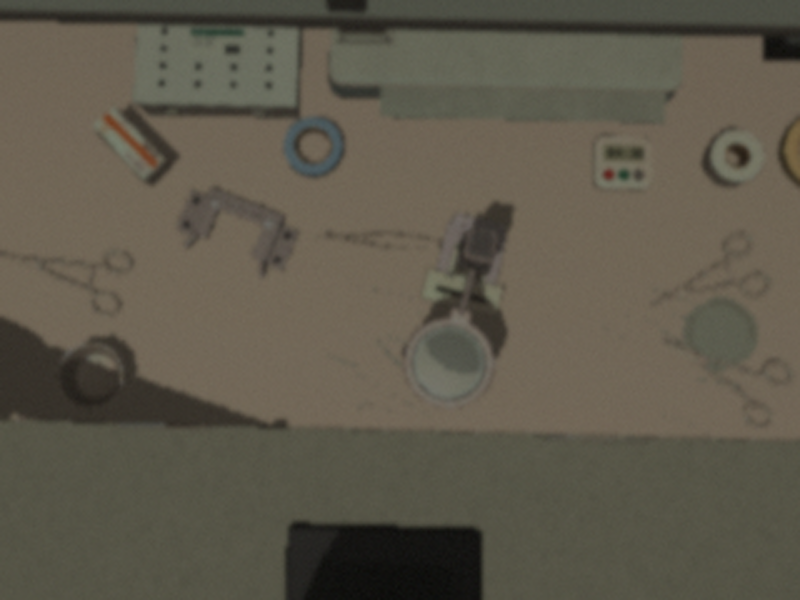

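View pics/s1.png

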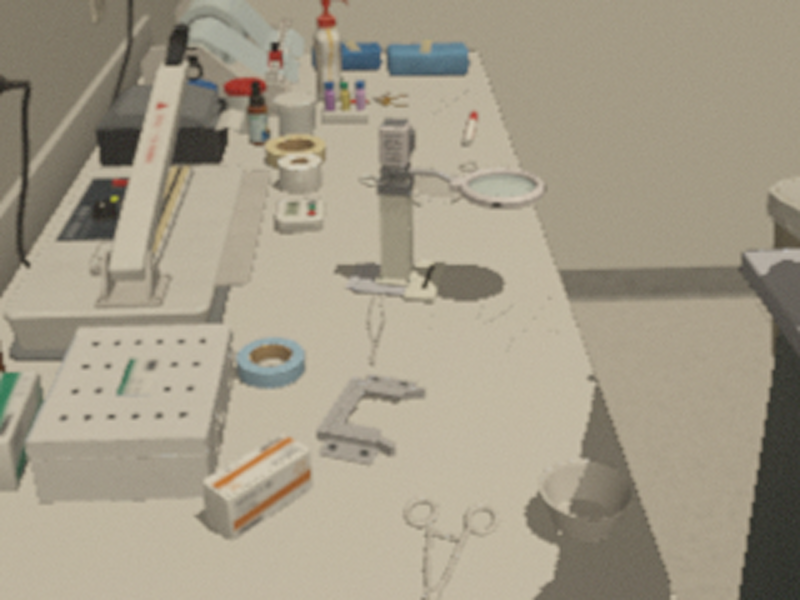

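The top view shows the bracket at crop (240,225), opening downwards. The magnifier head is at (482,240), the lens at (450,362), and the forceps lie between them at (380,238). Next I'll measure.

```bash
cat > h.py <<'E'
import numpy as np,cv2
from cell import *
def ray(r,uv,z):
    K,V=r["intrinsics"],r["view"];R,t=V[:3,:3],V[:3,3]
    c=-R.T@t; d=np.linalg.inv(K)@[uv[0],uv[1],1]; d=R.T@(d*[1,-1,-1])
    return c+d*(z-c[2])/d[2]
def proj(r,P):
    p=np.atleast_2d(P)@r["view"][:3,:3].T+r["view"][:3,3]; p=p*[1,-1,-1]
    q=p@r["intrinsics"].T; return q[:,:2]/q[:,2:]
def T(pose,P):
    x,y,a=pose;P=np.array(P,float);c,s=np.cos(a),np.sin(a)
    return np.c_[x+c*P[:,0]-s*P[:,1],y+s*P[:,0]+c*P[:,1],P[:,2]]
E
python3 - <<'E'
from h import *
r=read_camera("top")
f=lambda x,y:(130+x/2.5,110+y/2.5)
for n,p,z in [("head",(482,240),.199),("lens",(450,362),.133),("bl",(192,240),.011),("br",(268,270),.011),("barL",(215,192),.011),("barR",(280,215),.011),("forL",(325,237),.005),("forR",(440,240),.005),("tape",(314,146),.019),("box",(137,145),.043)]:
    print(n,ray(r,f(*p),z).round(4))
cv2.imwrite("pics/b.png",cv2.resize(r["frame"][175:230,190:340,::-1],None,fx=5.3,fy=5.3,interpolation=cv2.INTER_CUBIC))
w=read_camera("wrist");print(w["view"],w["intrinsics"])
E
```

```text
head [ 0.5765 -0.0975  0.199 ]
lens [ 0.4579 -0.0717  0.133 ]
bl [0.5921 0.2225 0.011 ]
br [0.5597 0.1334 0.011 ]
barL [0.6488 0.1984 0.011 ]
barR [0.6238 0.122  0.011 ]
forL [0.6003 0.0696 0.005 ]
forR [ 0.6002 -0.0633  0.005 ]
tape [0.7041 0.0849 0.019 ]
box [0.6953 0.2842 0.043 ]
[[ 4.22138561e-01  9.06531320e-01  3.90997681e-05 -6.50680852e-01]
 [-8.65776743e-01  4.03173428e-01 -2.96448678e-01  3.73757211e-02]
 [-2.68755776e-01  1.25108567e-01  9.55048784e-01 -3.90890000e-01]
 [ 0.00000000e+00  0.00000000e+00  0.00000000e+00  1.00000000e+00]] [[312.1685284    0.         279.32627463]
 [  0.         312.1685284  211.8671733 ]
 [  0.           0.           1.        ]]
```

View pics/b.png

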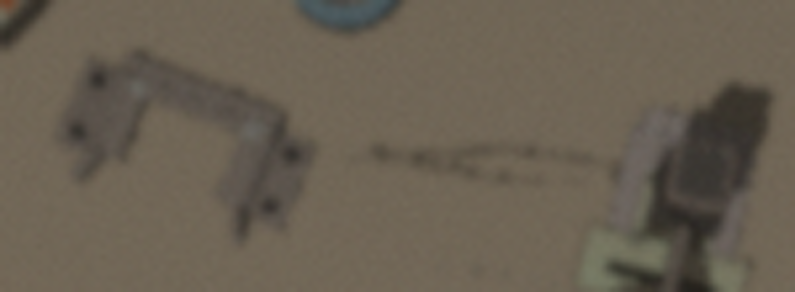

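The bracket and head are clear in this crop: legs at (90,170) and (245,230), head at (705,165). I'll move to look at the bracket with the wrist camera on the way.

Request:
{"op": "play_rows", "data": {"steps": [[[-0.02,-0.011,0,0,0,0,0.087],[-0.041,-0.023,0,0,0,0,0.087],[-0.041,-0.023,0,0,0,0,0.087],[-0.041,-0.023,0,0,0,0,0.087],[-0.041,-0.023,0,0,0,0,0.087],[-0.041,-0.023,0,0,0,0,0.087],[-0.041,-0.023,0,0,0,0,0.087],[-0.041,-0.023,0,0,0,0,0.087],[-0.041,-0.023,0,0,0,0,0.087],[-0.041,-0.023,0,0,0,0,0.087],[-0.041,-0.023,0,0,0,0,0.087],[-0.02,-0.012,0,0,0,0,0.087]]]}}

```text
time_s: 1.8
tool_pos: [0.5781, 0.1639, 0.2229]
tool_rot: [-179.9, 0.1, 154.6]
force: [-0.8, 0.1, -1.2]
grip_width: 0.0869
grasp_force: 0.0
```

Request:
{"op": "play_rows", "data": {"steps": [[[0,0,0,0,0,-0.1,0.087],[0,0,0,0,0,-0.1,0.087],[0,0,0,0,0,0,0.087],[0,0,0,0,0,0,0.087]]]}}

```text
time_s: 2.2
tool_pos: [0.5757, 0.1695, 0.2227]
tool_rot: [180.0, 0.0, 166.3]
force: [-0.2, 0.7, -1.2]
grip_width: 0.0868
grasp_force: 0.0
```

```bash
python3 - <<'E'
from h import *
w=read_camera("wrist");np.savez("w1.npz",**w)
cv2.imwrite("pics/w1.png",cv2.resize(w["frame"][:,:,::-1],(800,600)))
for n in("bracket","magnifier"):
  print([(d["p"],d["extent"]) for d in silhouettes("wrist",n)][:2])
E
```

```text
[(0.95, [235.8, 173.4, 342.9, 234.5]), (0.52, [145.7, 215.8, 215.8, 241.0])]
[(0.89, [0.0, 114.7, 111.9, 265.9])]
```

View pics/w1.png

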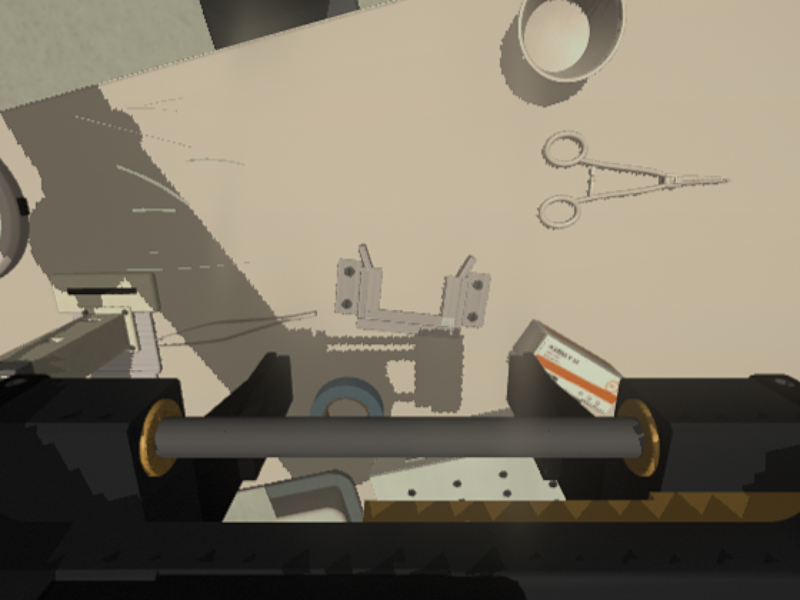

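The bracket is clear at (335-490, 245-335), opening upward in the picture with flared guides at (363,255) and (467,265). The magnifier foot is at (110,300). I'll zoom in.

```bash
python3 - <<'E'
import numpy as np,cv2
w=np.load("w1.npz")["frame"][:,:,::-1]
cv2.imwrite("pics/w1b.png",cv2.resize(w[163:243,225:355],None,fx=6,fy=6,interpolation=cv2.INTER_CUBIC))
E
```

```text
(no output)
```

View pics/w1b.png

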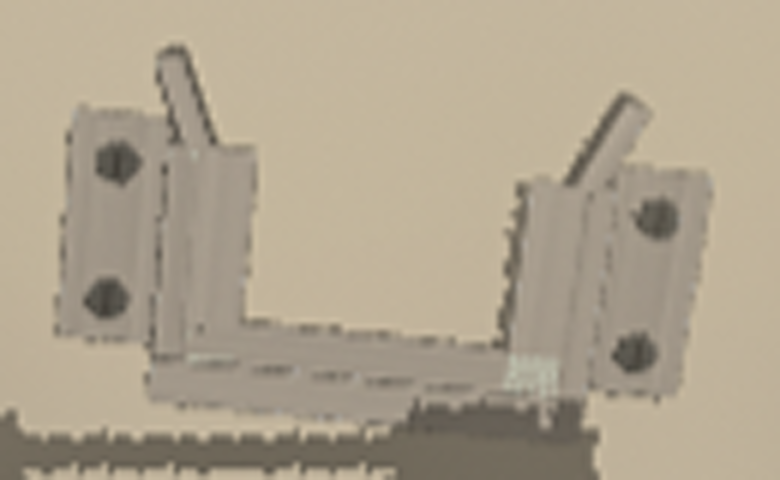

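The lip front corners are at crop (254,148) and (525,185), and the inner back corners at (245,325) and (505,345). I'll fit the pose from these, and do the foot and head of the magnifier from the wrist, top and side silhouettes.

```bash
cat >> h.py <<'E'
def bracket_pts():
    w=np.load("w1.npz");return w,lambda x,y:(225+(x+.5)/6-.5,163+(y+.5)/6-.5)
E
python3 - <<'E'
from h import *
w,f=bracket_pts()
g=lambda x,y,z=.011:ray(w,f(x,y),z)[:2]
lf,rf,lb,rb=g(254,148),g(525,185),g(242,325),g(505,345)
print(lf,rf,np.linalg.norm(lf-rf),np.linalg.norm(lb-rb))
# left in picture = magnifier? y axis of bracket: +y is world left
for a,b in((lf,rf),(lb,rb),(g(117,162,.004),g(657,220,.004)),(g(107,298,.004),g(634,352,.004))):
    d=b-a; m=(a+b)/2; print(m,np.linalg.norm(d),"yaw",np.degrees(np.arctan2(-d[0],d[1])))
for a,b in((lf,lb),(rf,rb),(g(117,162,.004),g(107,298,.004)),(g(657,220,.004),g(634,352,.004))):
    d=b-a;print("side yaw",np.degrees(np.arctan2(d[1],d[0])),np.linalg.norm(d))
# head in top & side, unknown image cues
print(proj(w,[[.5765,-.0975,.199],[.4579,-.0717,.133]]))
for c in("top","side"):
    r=read_camera(c);np.savez(c+"1.npz",**r)
    for n in("magnifier","lens","grip_head"):
        d=silhouettes(c,n)[0];m=d["pixels"];print(c,n,d["p"],m.sum(),d["extent"],proj(r,[[.5765,-.0975,.199],[.4579,-.0717,.133]]).round(1).tolist())
        np.save(f"m_{c}_{n}.npy",m)
E
```

```text
[0.57578577 0.15440022] [0.59639434 0.20648221] 0.05601112891696824 0.05548119661712752
[0.58609005 0.18044122] 0.05601112891696824 yaw -21.58844959075148
[0.6206431  0.16892551] 0.05548119661712752 yaw -18.212038215617742
[0.59280645 0.17875834] 0.11370701046032661 yaw -19.93349780002234
[0.62068244 0.16863718] 0.11337820550847846 yaw -19.78141486098744
side yaw -18.096868305348696 0.038070698003083034
side yaw -18.798918958655836 0.034773647775813175
side yaw -19.638346299497766 0.02980738599478648
side yaw -20.274588767008233 0.02950656849725782
[[-89.38579571 329.66851298]
 [-52.64161852 145.57938606]]
top magnifier 0.93 2114 [289.4, 195.4, 334.6, 272.7] [[322.8, 206.0], [310.0, 254.8]]
top lens 0.75 1356 [292.9, 202.7, 329.8, 277.4] [[322.8, 206.0], [310.0, 254.8]]
top grip_head 0.6 1393 [289.4, 202.3, 329.4, 274.7] [[322.8, 206.0], [310.0, 254.8]]Traceback (most recent call last):
  File "<stdin>", line 16, in <module>
IndexError: list index out of range
```

Request:
{"op": "play_rows", "data": {"steps": [[[-0.004,-0.017,-0.01,0,0,0,0.087],[-0.01,-0.04,0,0,0,0,0.087],[-0.01,-0.04,0,0,0,0,0.087],[-0.01,-0.04,0,0,0,0,0.087],[-0.01,-0.04,0,0,0,0,0.087],[-0.01,-0.04,0,0,0,0,0.087],[-0.008,-0.03,0,0,0,0,0.087],[-0.002,-0.012,0,0,0,0,0.087],[0,0,0,0,0,0,0.087],[0,0,0,0,0,0,0.087]]]}}

```text
time_s: 3.65
tool_pos: [0.5773, -0.0957, 0.2327]
tool_rot: [179.9, -0.0, 166.5]
force: [-0.1, -0.5, -0.0]
grip_width: 0.0867
grasp_force: 0.0
```

```bash
python3 - <<'E'
from h import *
o=get_obs();print(o["tool_pos"],o["tool_rot"],o["qpos"])
w=read_camera("wrist");np.savez("w2.npz",**w)
cv2.imwrite("pics/w2.png",cv2.resize(w["frame"][:,:,::-1],(800,600)))
E
```

```text
[ 0.57730945 -0.09570771  0.23272964] [ 1.79916899e+02 -8.38390775e-03  1.66516672e+02] [-13.90514756  10.42538159  23.76286002  92.73184929  -4.36459642
  77.74674904  86.95283579]
```

View pics/w2.png

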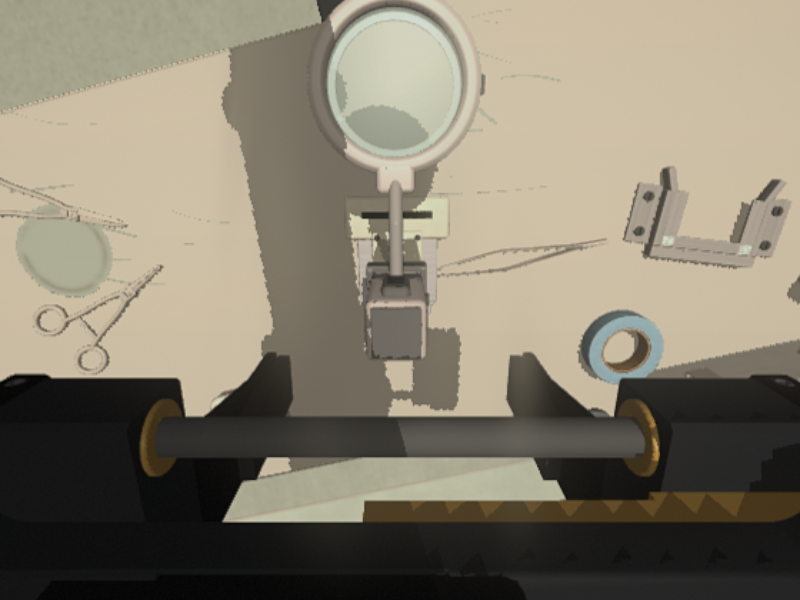

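Head top centre is at (397,333), corners (371,307)/(424,305)/(421,359)/(369,359), and lens centre at (395,83).

```bash
python3 - <<'E'
from h import *
w=np.load("w2.npz")
g=lambda x,y,z:ray(w,((x+.5)*.7-.5,(y+.5)*.7-.5),z)[:2]
h=g(397,333,.199);l=g(395,83,.133);hl,hr=g(348,203,.01),g(449,203,.01)
print(h,l,np.linalg.norm(h-l),np.degrees(np.arctan2(*(h-l)[::-1])))
d=hr-hl;print("heel",np.linalg.norm(d),np.degrees(np.arctan2(-d[0],d[1])),(hl+hr)/2)
a,b=g(371,307,.199),g(424,305,.199);d=b-a;print(np.linalg.norm(d),np.degrees(np.arctan2(-d[0],d[1])))
a=(g(371,307,.199)+g(424,305,.199)+g(421,359,.199)+g(369,359,.199))/4;print(a)
E
```

```text
[ 0.57208271 -0.09500087] [ 0.45805948 -0.06893245] 0.11696520822166966 -12.8778504008849
heel 0.08527587238110369 -13.432117348327438 [ 0.52899701 -0.08401049]
0.02441254972944236 -11.183268092373629
[ 0.57199702 -0.09535672]
```

Request:
{"op": "play_rows", "data": {"steps": [[[0.003,0,0.02,0,0,-0.01,0.087],[0,0,0.03,0,0,0,0.087],[0,0,0.02,0,0,0,0.08],[0,0,0.006,0,0,0,0.06],[0,0,0,0,0,0,0.04],[0,0,0,0,0,0,0.03],[0,0,0,0,0,0,0.02],[0,0,0,0,0,0,0.02],[0,0,0,0,0,0,0.02],[0,0,0,0,0,0,0.02]]], "force": 50}}

```text
time_s: 4.7
tool_pos: [0.5744, -0.0968, 0.1569]
tool_rot: [180.0, 0.0, 167.0]
force: [0.3, 0.1, -0.4]
grip_width: 0.032
grasp_force: 0.0
```

Request:
{"op": "play_rows", "data": {"steps": [[[0,0,0,0,0,0,0.02],[0,0,0,0,0,0,0.02],[0,0,0,0,0,0,0.02],[0,0,0,0,0,0,0.02],[0,0,-0.003,0,0,0,0.02],[0,0,-0.007,0,0,0,0.02],[0,0,-0.01,0,0,0,0.02],[0,0,-0.01,0,0,0,0.02],[0,0,0,0,0,0,0.02],[0,0,0,0,0,0,0.02]]]}}

```text
time_s: 5.7
tool_pos: [0.5745, -0.0967, 0.1869]
tool_rot: [180.0, 0.0, 167.0]
force: [-0.2, -0.6, -9.0]
grip_width: 0.0295
grasp_force: 50.0
```

```bash
python3 - <<'E'
from h import *
o=get_obs();print(o["tool_pos"],o["tool_rot"],o["grasp_force"],o["wrist_torque"],o["force"])
w=read_camera("side")["frame"][140:260,240:380,::-1]
cv2.imwrite("pics/s2.png",cv2.resize(w,None,fx=5,fy=5,interpolation=cv2.INTER_CUBIC))
E
```

```text
[ 0.5744757  -0.09674879  0.18692367] [1.79986651e+02 4.43151313e-02 1.67004761e+02] 49.99864049255848 [ 0.02206375 -0.1368705  -0.00832912] [-0.21856903 -0.57820349 -9.03245882]
```

View pics/s2.png

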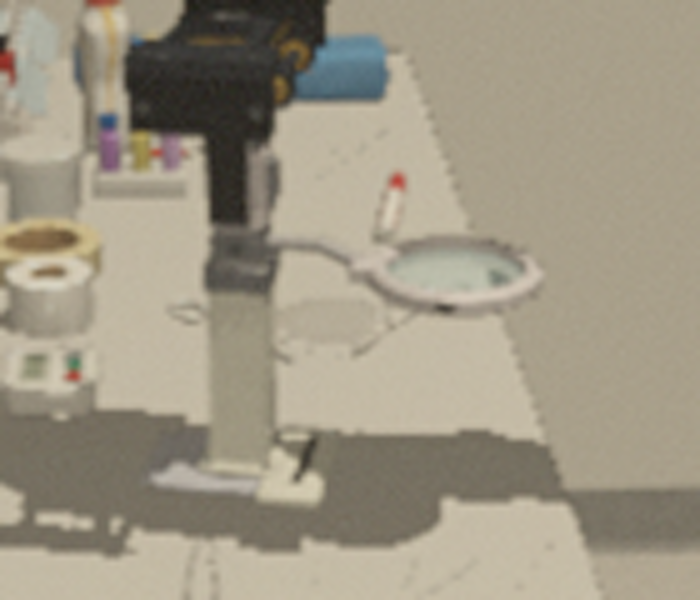

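It is lifted level and held (9 N). Next I carry it to 75 mm in front of home.

Request:
{"op": "play_rows", "data": {"steps": [[[0.003,0.007,-0.005,0,0,0,0.02],[0.008,0.017,0,0,0,0,0.02],[0.013,0.028,0,0,0,0,0.02],[0.015,0.032,0,0,0,0,0.02],[0.015,0.032,0,0,0,0,0.02],[0.015,0.032,0,0,0,0,0.02],[0.015,0.032,0,0,0,0,0.02],[0.015,0.032,0,0,0,0,0.02],[0.013,0.028,0,0,0,0,0.02],[0.011,0.023,0,0,0,0,0.02],[0.007,0.014,0,0,0,0,0.02],[0.003,0.006,0,0,0,0,0.02]]]}}

```text
time_s: 6.95
tool_pos: [0.5073, 0.2111, 0.1915]
tool_rot: [180.0, -0.0, 167.2]
force: [0.7, 0.1, -9.3]
grip_width: 0.0299
grasp_force: 50.0
```

Request:
{"op": "play_rows", "data": {"steps": [[[0,0,0,0,0,0.03,0.02],[0,0,0,0,0,0.05,0.02],[0,0,0,0,0,0.04,0.02],[0,0,0,0,0,0,0.02],[0,0,0,0,0,0,0.02],[0,0,0,0,0,0,0.02]]]}}

```text
time_s: 7.55
tool_pos: [0.5086, 0.208, 0.1916]
tool_rot: [-180.0, 0.0, 160.1]
force: [0.0, 0.7, -9.8]
grip_width: 0.0296
grasp_force: 50.0
```

```bash
python3 - <<'E'
from h import *
o=get_obs();print(o["tool_pos"],o["tool_rot"],o["qpos"])
w=read_camera("wrist");np.savez("w3.npz",**w)
B=(.5788,.1836,np.radians(-19.8))
print(proj(w,T(B,[[8,28,11],[8,-28,11],[47,28,11],[47,-28,11]]@np.diag([1e-3]*3))).round(1))
cv2.imwrite("pics/w3.png",cv2.resize(w["frame"][:,:,::-1],(800,600)))
p=o["tool_pos"]-[*B[:2],0];c,s=np.cos(B[2]),np.sin(B[2]);print("tcp in bracket",c*p[0]+s*p[1],-s*p[0]+c*p[1])
E
```

```text
[0.5085759  0.20800783 0.19159672] [-1.79984856e+02  1.09250460e-02  1.60072373e+02] [-34.5822699    7.09203362  10.38109938 100.45463806  -1.31675167
  72.57531664  46.18791102]
[[302.9 257. ]
 [256.4 257. ]
 [302.3 285.7]
 [257.1 285.7]]
tcp in bracket -0.07434036472823477 -0.0008227127764581406
```

View pics/w3.png

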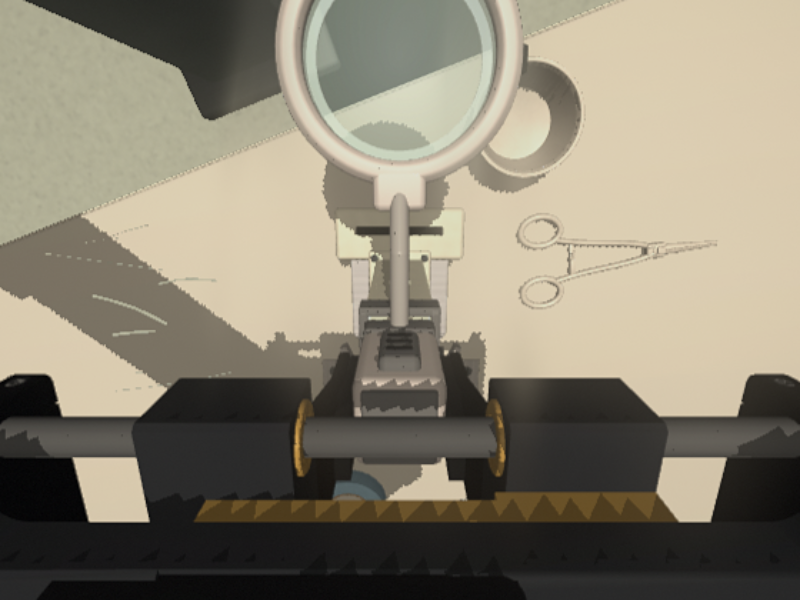

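The magnifier is straight in the grip (heel level at row 235, neck at column 400). I'll lower it in front of the mouth.

Request:
{"op": "play_rows", "data": {"steps": [[[0,0.001,0.01,0,0,0,0.02],[0,0,0.01,0,0,0,0.02],[0,0,0.008,0,0,0,0.02],[0,0,0.004,0,0,0,0.02],[0,0,0.002,0,0,0,0.02],[0,0,0.001,0,0,0,0.02],[0,0,0,0,0,0,0.02],[0,0,0,0,0,0,0.02]]]}}

```text
time_s: 8.4
tool_pos: [0.5091, 0.2101, 0.1574]
tool_rot: [179.9, 0.1, 160.1]
force: [-0.6, -1.0, -3.0]
grip_width: 0.0297
grasp_force: 50.0
```

Request:
{"op": "play_rows", "data": {"steps": [[[-0.003,-0.001,0.0005,0,0,0,0.02],[-0.006,0,0,0,0,0,0.02],[-0.007,0,0,0,0,0,0.02],[-0.007,0,0,0,0,0,0.02],[-0.007,0,0,0,0,0,0.02],[-0.007,0,0,0,0,0,0.02],[-0.004,0,0,0,0,0,0.02],[0,0,0,0,0,0,0.02]]]}}

```text
time_s: 9.2
tool_pos: [0.5485, 0.1946, 0.1568]
tool_rot: [179.9, 0.1, 160.1]
force: [0.9, 0.7, 4.5]
grip_width: 0.0296
grasp_force: 50.0
```

Request:
{"op": "play_rows", "data": {"steps": [[[-0.004,0,0,0,0,0,0.02],[-0.006,0,0,0,0,0,0.02],[-0.006,0,0,0,0,0,0.02],[-0.005,0,0,0,0,0,0.02],[-0.003,0,0,0,0,0,0.02],[-0.002,0,0,0,0,0,0.02],[0,0,0,0,0,0,0.02]]]}}

```text
time_s: 9.9
tool_pos: [0.5719, 0.1865, 0.1568]
tool_rot: [179.9, 0.1, 160.1]
force: [-1.7, 0.9, 6.5]
grip_width: 0.0295
grasp_force: 50.0
```

Request:
{"op": "play_rows", "data": {"steps": [[[-0.002,0,0,0,0,0,0.02],[-0.002,0,0,0,0,0,0.02],[-0.002,0,0,0,0,0,0.02],[-0.002,0,0,0,0,0,0.02],[0,0,0,0,0,0,0.02]]]}}

```text
time_s: 10.4
tool_pos: [0.5793, 0.1839, 0.1568]
tool_rot: [179.9, 0.0, 160.1]
force: [-2.0, 1.5, 5.3]
grip_width: 0.0295
grasp_force: 50.0
```

Request:
{"op": "play_rows", "data": {"steps": [[[-0.001,0,0,0,0,0,0.02],[-0.001,0,0,0,0,0,0.02],[-0.001,0,0,0,0,0,0.02],[0,0,0,0,0,0,0.02]]]}}

```text
time_s: 10.8
tool_pos: [0.5807, 0.1835, 0.157]
tool_rot: [180.0, -0.1, 160.2]
force: [-5.8, 1.3, 7.4]
grip_width: 0.0296
grasp_force: 50.0
```

Request:
{"op": "play_rows", "data": {"steps": [[[-0.001,0,0,0,0,0,0.02],[-0.001,0,0,0,0,0,0.02],[-0.001,0,0,0,0,0,0.02],[0,0,0,0,0,0,0.02]]]}}

```text
time_s: 11.2
tool_pos: [0.582, 0.1831, 0.1572]
tool_rot: [180.0, -0.3, 160.2]
force: [-8.9, 0.8, 11.5]
grip_width: 0.0296
grasp_force: 50.0
```

```bash
python3 - <<'E'
from h import *
o=get_obs();print(o["tool_pos"],o["tool_rot"],o["qpos"])
r=read_camera("side");f=r["frame"]
a=proj(r,[[.58,.184,.0]])[0].astype(int);print(a)
cv2.imwrite("pics/s3.png",cv2.resize(f[a[1]-80:a[1]+30,a[0]-70:a[0]+75,::-1],None,fx=5.3,fy=5.3,interpolation=cv2.INTER_CUBIC))
E
```

```text
[0.58199527 0.18312803 0.15723036] [179.98061536  -0.30409216 160.19569025] [-30.25242954  15.94757598  12.45059491  94.26949477  -3.82025725
  70.40772519  53.22536111]
[288 299]
```

View pics/s3.png

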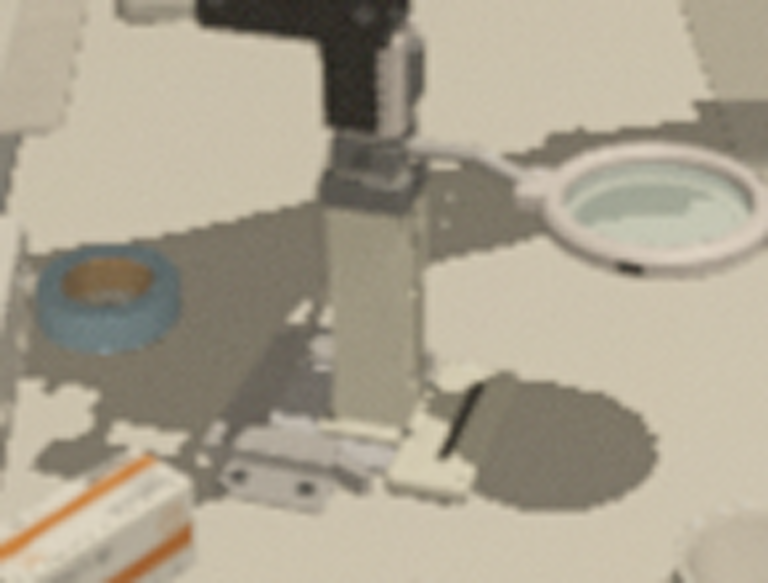

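The tongue is in the bracket; the heel's near front corner is at (393,487) and the bracket's near flare tip at (365,490). I'll check numerically that it is home.

```bash
python3 - <<'E'
from h import *
w,f=bracket_pts();g=lambda x,y,z:ray(w,f(x,y),z)[:2]
B=np.array([.5788,.1836]);a=np.radians(-19.8);R=np.array([[np.cos(a),-np.sin(a)],[np.sin(a),np.cos(a)]])
print("tips/holes in bracket",[((g(*p)-B)@R).round(4) for p in[(172,50,.011),(630,95,.011),(640,115,.011),(657,220,.004),(634,352,.004)]])
r=read_camera("side");o=np.array([288-70,299-80])
q=lambda x,y,z:((ray(r,o+(np.array([x,y])+.5)/5.3-.5,z)[:2]-B)@R).round(4)
print("side: tip",q(365,490,.011),"holes",q(238,476,.004),q(306,489,.004),"heel corners",q(393,487,.002),q(472,495,.002),q(398,475,.01),"sleeve base edges",q(335,425,.01),q(408,430,.01))
tc=get_obs()["tool_pos"][:2];print("tcp",((tc-B)@R).round(4))
E
```

```text
tips/holes in bracket [array([-0.0112, -0.0468]), array([-0.012,  0.046]), array([-0.0082,  0.0486]), array([0.015, 0.057]), array([0.0445, 0.0568])]
side: tip [-0.0133  0.057 ] holes [0.0439 0.0548] [0.0135 0.0548] heel corners [-0.02    0.0402] [-0.0531  0.0356] [-0.0229  0.042 ] sleeve base edges [0.0138 0.0162] [-0.0174  0.0104]
tcp [0.0032 0.0006]
```

Request:
{"op": "play_rows", "data": {"steps": [[[-0.002,0,0,0,0,0,0.02],[-0.002,0,0,0,0,0,0.02],[-0.001,0,0,0,0,0,0.02],[0,0,0,0,0,0,0.02]]]}}

```text
time_s: 11.7
tool_pos: [0.5864, 0.1818, 0.1581]
tool_rot: [179.9, -0.3, 160.2]
force: [-10.6, 1.5, 16.4]
grip_width: 0.0298
grasp_force: 50.0
```

Request:
{"op": "play_rows", "data": {"steps": [[[0.003,0,0,0,0,0,0.02],[0.003,0,0,0,0,0,0.02],[0.002,0,0,0,0,0,0.02],[0,0,0,0,0,0,0.02],[0,0,0,0,0,0,0.02]]]}}

```text
time_s: 12.2
tool_pos: [0.5829, 0.1827, 0.1573]
tool_rot: [179.9, 0.2, 160.2]
force: [-0.9, -0.2, 6.6]
grip_width: 0.0298
grasp_force: 50.0
```

```bash
python3 - <<'E'
from h import *
w=read_camera("wrist");np.savez("w4.npz",**w)
cv2.imwrite("pics/w4.png",cv2.resize(w["frame"][110:290,190:370,::-1],(600,600),interpolation=cv2.INTER_CUBIC))
r=read_camera("side");np.savez("s4.npz",**r)
B=(.5788,.1836,np.radians(-19.8))
print(get_obs()["tool_rot"])
print(proj(w,T(B,[[8,28,11],[8,-28,11],[-15,45,10],[-15,-45,10],[-51,45,10],[-51,-45,10]]@np.diag([1e-3]*3))).round(1))
E
```

```text
[1.79887375e+02 1.64002832e-01 1.60154178e+02]
[[305.3 201.2]
 [250.5 201.2]
 [322.7 178.8]
 [233.  178.8]
 [324.3 142.2]
 [231.4 142.2]]
```

View pics/w4.png

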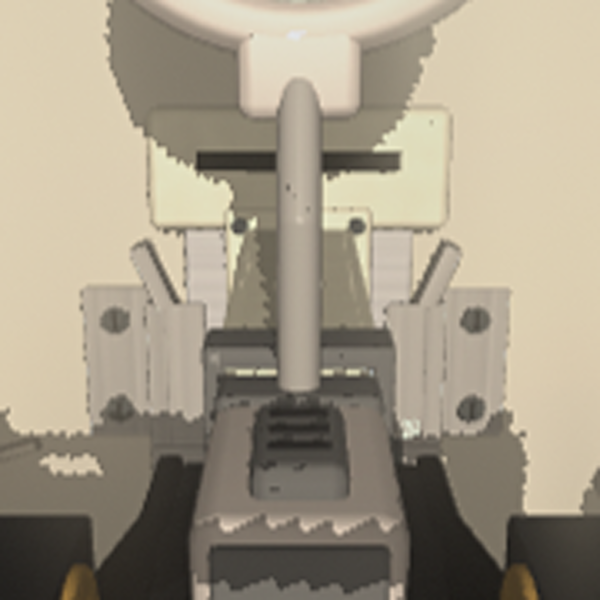

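The heel edges fall exactly on the predicted home rows (front 179, rear 142 px), so the foot is home. I'll release, rise, and turn 90°.

Request:
{"op": "play_rows", "data": {"steps": [[[0,0,0,0,0,0,0.06],[0,0,0,0,0,0,0.087],[0,0,0,0,0,0,0.087],[0,0,0,0,0,0,0.087],[0,0,0,0,0,0,0.087],[0,0,-0.01,0,0,0,0.087],[0,0,-0.02,0,0,0,0.087],[0,0,-0.03,0,0,0,0.087],[0,0,-0.015,0,0,0,0.087],[0,0,0,0,0,0,0.087]]]}}

```text
time_s: 13.3
tool_pos: [0.5833, 0.1829, 0.2344]
tool_rot: [179.8, 0.3, 160.1]
force: [1.6, 0.7, -0.1]
grip_width: 0.0864
grasp_force: 0.0
```

Request:
{"op": "play_rows", "data": {"steps": [[[0,0,0,0,0,0.07,0.087],[0,0,0,0,0,0.14,0.087],[0,0,0,0,0,0.14,0.087],[0,0,0,0,0,0.14,0.087],[0,0,0,0,0,0.14,0.087],[0,0,0,0,0,0.14,0.087],[0,0,0,0,0,0.14,0.087],[0,0,0,0,0,0.14,0.087],[0,0,0,0,0,0.14,0.087],[0,0,0,0,0,0.14,0.087],[0,0,0,0,0,0.14,0.087],[0,0,0,0,0,0.1,0.087]]]}}

```text
time_s: 14.5
tool_pos: [0.581, 0.1822, 0.2295]
tool_rot: [-179.9, 0.1, 69.9]
force: [0.2, 0.1, -0.1]
grip_width: 0.0866
grasp_force: 0.0
```

Request:
{"op": "play_rows", "data": {"steps": [[[0,0,0,0,0,0,0.087],[0,0,0,0,0,0,0.087]]]}}

```text
time_s: 14.7
tool_pos: [0.5812, 0.1824, 0.2301]
tool_rot: [-179.9, 0.1, 70.3]
force: [1.0, -0.5, -0.3]
grip_width: 0.0871
grasp_force: 0.0
```

```bash
python3 - <<'E'
from h import *
o=get_obs();print(o["tool_pos"],o["tool_rot"],o["qpos"])
w=read_camera("wrist")
B=np.array([.5788,.1836]);a=np.radians(-19.8);R=np.array([[np.cos(a),-np.sin(a)],[np.sin(a),np.cos(a)]])
print("tcp",((o["tool_pos"][:2]-B)@R).round(4))
cv2.imwrite("pics/w5.png",cv2.resize(w["frame"][:,:,::-1],(800,600)))
np.savez("w5.npz",**w)
E
```

```text
[0.58118402 0.18238107 0.23006953] [-1.79940075e+02  5.90159273e-02  7.03262201e+01] [-38.57034559  13.57535672  22.23555797  89.4186527   -5.19592528
  78.11331612 -35.49104996]
tcp [ 0.0027 -0.0003]
```

View pics/w5.png

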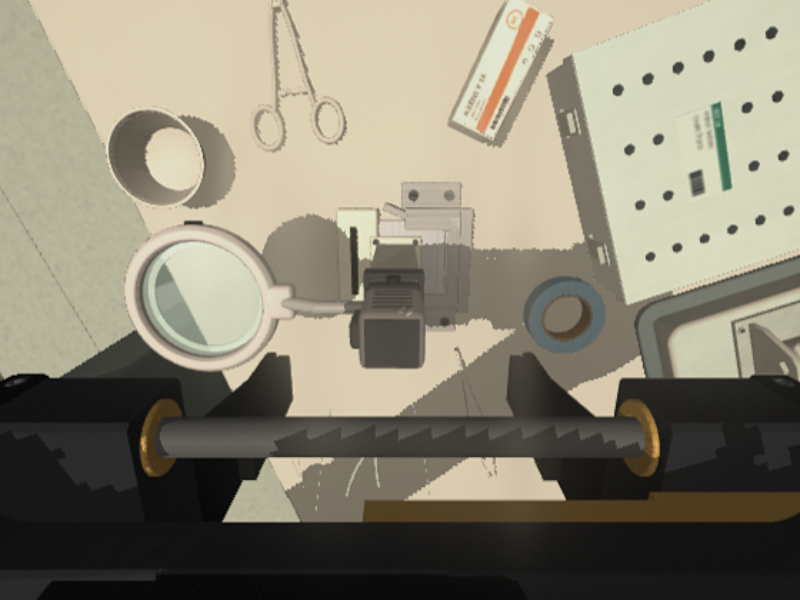

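Head spans columns 361–423 (centre 392) against a finger centre of 400, so I shift −3 mm along tool y, then descend and close on the button.

Request:
{"op": "play_rows", "data": {"steps": [[[0,-0.003,0.015,0,0,0,0.087],[0,0,0.025,0,0,0,0.087],[0,0,0.02,0,0,0,0.087],[0,0,0.01,0,0,0,0.087],[0,0,0.003,0,0,0,0.07],[0,0,0,0,0,0,0.055],[0,0,0,0,0,0,0.045],[0,0,0,0,0,0,0.035],[0,0,0,0,0,0,0.02],[0,0,0,0,0,0,0.02],[0,0,0,0,0,0,0.02],[0,0,0,0,0,0,0.02]]], "force": 40}}

```text
time_s: 15.95
tool_pos: [0.578, 0.1841, 0.1581]
tool_rot: [-179.9, 0.0, 70.2]
force: [-3.0, 0.7, 3.5]
grip_width: 0.0318
grasp_force: 40.0
```

Request:
{"op": "play_rows", "data": {"steps": [[[0,0,0,0,0,0,0.02],[0,0,0,0,0,0,0.02],[0,0,0,0,0,0,0.02],[0,0,0,0,0,0,0.02]]]}}

```text
time_s: 16.35
tool_pos: [0.5782, 0.184, 0.1581]
tool_rot: [-179.9, -0.0, 70.2]
force: [-5.4, 1.9, 3.2]
grip_width: 0.0321
grasp_force: 40.0
```

Width is 32 mm, so the button is flush. Drawing the post up.

Request:
{"op": "play_rows", "data": {"steps": [[[0,0,-0.002,0,0,0,0.02],[0,0,-0.004,0,0,0,0.02],[0,0,-0.005,0,0,0,0.02],[0,0,-0.005,0,0,0,0.02],[0,0,0,0,0,0,0.02]]]}}

```text
time_s: 16.85
tool_pos: [0.5783, 0.1838, 0.1746]
tool_rot: [-179.9, -0.0, 70.2]
force: [-4.6, 2.6, -2.2]
grip_width: 0.0318
grasp_force: 40.0
```

Request:
{"op": "play_rows", "data": {"steps": [[[0,0,-0.006,0,0,0,0.02],[0,0,-0.008,0,0,0,0.02],[0,0,-0.008,0,0,0,0.02],[0,0,-0.008,0,0,0,0.02],[0,0,-0.008,0,0,0,0.02],[0,0,-0.008,0,0,0,0.02],[0,0,-0.008,0,0,0,0.02],[0,0,-0.007,0,0,0,0.02],[0,0,-0.004,0,0,0,0.02],[0,0,0,0,0,0,0.02],[0,0,0,0,0,0,0.02]]]}}

```text
time_s: 17.95
tool_pos: [0.5787, 0.1835, 0.2399]
tool_rot: [-180.0, -0.0, 70.2]
force: [-4.7, 2.0, -2.0]
grip_width: 0.0316
grasp_force: 40.1
```

Lift is 82 mm so far; approaching the end stop gently.

Request:
{"op": "play_rows", "data": {"steps": [[[0,0,-0.002,0,0,0,0.02],[0,0,-0.002,0,0,0,0.02],[0,0,-0.002,0,0,0,0.02],[0,0,-0.0015,0,0,0,0.02],[0,0,0,0,0,0,0.02],[0,0,0,0,0,0,0.02]]]}}

```text
time_s: 18.55
tool_pos: [0.5787, 0.1835, 0.2471]
tool_rot: [-180.0, -0.0, 70.2]
force: [-4.6, 2.3, -3.1]
grip_width: 0.0318
grasp_force: 40.1
```

Request:
{"op": "play_rows", "data": {"steps": [[[0,0,-0.0005,0,0,0,0.02],[0,0,0,0,0,0,0.02],[0,0,0,0,0,0,0.02],[0,0,0,0,0,0,0.02],[0,0,0,0,0,0,0.02]]]}}

```text
time_s: 19.05
tool_pos: [0.5787, 0.1835, 0.2475]
tool_rot: [-180.0, -0.0, 70.2]
force: [-4.2, 2.2, -4.3]
grip_width: 0.0317
grasp_force: 40.1
```

```bash
python3 - <<'E'
from h import *
r=read_camera("side");f=r["frame"];s=np.load("s4.npz")["frame"]
a=np.array([288,299])
# foot shift since homed: match heel patch
t=s[a[1]-5:a[1]+18,a[0]-5:a[0]+25];m=cv2.matchTemplate(f[a[1]-15:a[1]+28,a[0]-15:a[0]+35],t,cv2.TM_CCOEFF_NORMED)
print(m.max(),np.array(np.unravel_index(m.argmax(),m.shape))-10)
o=get_obs();print(o["tool_pos"],o["force"],o["grasp_force"])
E
```

```text
0.79252654 [0 0]
[0.57871228 0.183491   0.24749981] [-5.39514589  3.40039763 -3.52153678] 40.064608312287646
```

```bash
python3 -c "
from cell import *
print(sign_off())"
```

```text
the job is handed in; nothing more can be done
None
```

The magnifier's foot is home in the bracket, and the gripper is still holding the post up at the second stop. The tool rose 89.4 mm of the 90 mm with the button squeezed flush and a 40 N grip. The job was handed in at about 19 s; no verdict came back, and I did not re-measure the bystanders.

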